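Load the deburring tumbler from a scoop tray and set its timer

ROBOT

A 6-joint arm with a two-finger parallel gripper is mounted at the origin on the work surface. World frame = base frame: x ahead of the robot, y to its left, z up, the work surface at z = 0. Lengths are in mm, angles in rad, forces in N, time in s.
With the tool pointing down it reaches from about 300 to 875 mm from the base axis. Payload 6.4 kg.
Tool frame: the origin (TCP) lies on the centre line of the jaws, within the pads' length; the fingertips stand 25 mm ahead of it and the grasp point (between the pads) lies 6 mm ahead of it (r.tcp_to_tips is the distance from the TCP to the fingertips, in mm); z points along the fingers, y is the line along which they close (so a half turn about z gives the same grasp; the last joint's range is limited). The gripper opens to 88 mm and grips with 3 to 60 N. Pads are 18 mm wide; open, the fingers measure 123 mm over their backs; the gripper's body (75 mm by 187 mm) begins 45 mm behind the grasp point.
Start: joints at [-1.51, 0.181, 1.607, -0, 1.354, -0.206], TCP at [151.612, -554.667, 263.714] pointing down, gripper open.
Joint ranges: [-2.99, 2.99], [-0.89, 2.07], [0.3, 2.58], [-1.14, 4.28], [0, 2.63], [-3.12, 3.12]. Speed limits (rad/s): [2.57, 2.57, 3.01, 3.14, 3.14, 3.14].

INTERFACE

Orientations are given as a unit quaternion [x, y, z, w].
In Python, from workcell import sensors, eyes, r gives the robot as it stands.
- The arm moves only by the tool servo_tool, never from a script. Its argument "moves" is a list of rows, each an object with "delta_rot": the turn, a rotation vector about the tool's x, y, z as a fraction of full scale, a list of three; "dp": the shift along the tool's x, y, z as a fraction of full scale, a list of three; "fingers": the finger opening in mm, from 0 to 88.1. A call has 1 to 20 rows; each row is the pose to reach, as a shift and turn from the pose commanded when the call began, along the tool's axes at that moment; what a row does not reach only later rows make up. Full scale, the value 1, is 10 cm for a shift and pi/2 rad for a turn. A row lasts 1/10 s, in which the tool goes at most 50 mm and 8.59 degrees, less where a joint would pass 70% of its speed; a pose out of reach is approached as far as the arm can. A call with a number of a shift or a turn outside -1 to 1 is refused whole. A call with a gripper value outside its range is refused whole. The fingers move at their own pace and stop on an object; "squeeze" is the grip in N (left out, the last holds). Time passes only in rows, so rows that repeat a pose let the fingers close. It gives the time, the measured TCP pose, the force, the opening and the grip force at its end, in the units of the state.
- sensors.sense(): the state, without advancing time (a new reading comes with each control period).
- eyes.camera(name): name is "side" or "top"; returns a dict with "image" (400x640x3 uint8, red, green, blue), "K" (3x3 intrinsics, pixels), "T" (4x4, takes a point from camera to world coordinates). Camera axes: x right, y up, looking along -z (the intrinsics and any distortion apply to the point x, -y, -z); pixel columns grow to the right and rows downward; lengths in mm; the calibration is good to about 2 mm. A picture is of the moment at which its call begins. There is no depth.
- r.sign_off(): hands the job in; it is judged then, once.
Trained networks look in the newest picture that a camera, given by its name, has taken for a name from the list of things; names that differ only in an ending like _2 or _b are one class to them, and where a whole thing is asked for, a point or a joint stands for the part that bears it (a point fixed in the world has none). Each returns a list of dicts, best first, with "score" (0 to 1); they miss things now and then, are a little off and sometimes report something else, mostly with a low value. They report only what shows in the picture. A call takes as long as a camera call.
- eyes.trace(target, camera): "pixels" (400x640 bool, what is visible of it) and "position" ([column, row] in pixels, amid what is visible of it).
- eyes.tip_of(target, camera): "position" ([column, row] in pixels: a listed point, or the origin of a listed thing).
The state is a dict: "clock": time; "qpos": joint angles; "joint_velocities": joint speeds; "joint_efforts": joint torques, N m; "tcp_pos": TCP position; "orientation": TCP orientation; "ft_force": force on the tool from outside, world axes, zero at the start; "ft_torque": the same for the moment, N m; "grip_width": opening from 0.0 (shut) to 1.0 (fully open); "gripper_force": force on a finger pad.
Only numpy, scipy, OpenCV 4.12 (cv2) and the standard library are available. Lean on these libraries where they do the work, as an engineer would, in place of code of your own. Each camera call takes 0.05 s, during which the arm holds its last target. There are 200 camera calls.

TASK

Load the tumbler: lift the blue tray by its black grip with the three metal blocks aboard, carry it over, hold its open end a little above the grey tub and tip it so that all three slide gently into the tub, without touching the blocks with the gripper. Then put the empty tray back flat on the middle of the green mat and let go of it. Last, turn the timer dial clockwise until its white pointer meets the red mark, and leave everything else on the bench as it is.

Things in the scene. Friction and masses are not known exactly. Their poses are not given: they have to be found in the camera images.
- tumbler: Fixed bench tumbler: grey open square tub, black floor, white control deck on its right. Origin on the bench under the tub's centre; z up, +x away from the robot and +y left at yaw 0. Tub outside 220 (x) by 210 mm (y), inside 196 by 186 mm, rim 115 mm and inner floor 40 mm above the bench. Deck: y -105 to -245 mm, x -110 to 110 mm, top at 100 mm; the dial is on it.
- dial (a joint): Timer dial angle (rad) on the deck. It turns about the vertical, positive clockwise seen from above, 0 to 2.2. At 0 the pointer points along the tumbler's +x. It stays where it is left; turning takes about 0.05 N m.
- dial_pointer (a point): Tip of the white pointer on the rim of the dial's grey disc, 44 mm from the axis; the pointer lies along the dial's grip bar. It turns with the dial.
- index (a joint): Angle (rad) of the red mark around the dial, same zero and sense as dial. It is set differently each time and nothing moves it.
- index_mark (a point): Inner end of the red index mark, 44 mm from the dial's axis, on the black plate around the dial.
- mat: Green mat fixed on the bench, 260 mm (its x) by 190 mm (its y), 4 mm thick; the tray starts on it. Origin: centre of its underside, on the bench.
- tray: Blue plastic scoop tray, about 160 g, 200 mm long (x) by 136 mm wide (y), floor and walls 3 mm thick, slippery. Walls on three sides (sides 26 mm, rear 30 mm tall); the +x end is open, without a lip: the mouth. An upright black grip block stands at the rear. Origin: centre of its underside; z up, +x towards the mouth.
- tray_grip (a point): Grip point in the tray's black grip block: 90 mm behind the tray's origin (tray x = -90 mm, y = 0), 68 mm above its underside. The block is 20 mm thick along the tray's x, 70 mm wide along its y, top 87 mm above the underside. Fingers closing along the tray's x take its flat faces, above walls and blocks.
- tray_mouth (a point): Middle of the mouth edge: x = +100 mm, y = 0, at the level of the tray's underside.
- dial_grip (a point): Grip point on the dial axis, 134.5 mm above the bench, inside the black upright grip bar: 58 mm long (along the pointer), 16 mm thick, 36 mm tall, top 12 mm above this point. It stands on a grey disc 86 mm across, whose top is 24 mm below this point.
- block0: Brass-coloured metal clamp block, 50 g, 62 mm (x) by 32 mm (y) by 22 mm tall, a low bridge shape, lying loose in the tray at the start. Origin: centre of its underside. On the tray's floor it begins to slide at 17 to 27 degrees of tilt.
- block1: Brass-coloured metal clamp block, 50 g, 62 mm (x) by 32 mm (y) by 22 mm tall, a low bridge shape, lying loose in the tray at the start. Origin: centre of its underside. On the tray's floor it begins to slide at 17 to 27 degrees of tilt.
- block2: Brass-coloured metal clamp block, 50 g, 62 mm (x) by 32 mm (y) by 22 mm tall, a low bridge shape, lying loose in the tray at the start. Origin: centre of its underside. On the tray's floor it begins to slide at 17 to 27 degrees of tilt.
- spray: Orange spray bottle, 72 mm across, 206 mm tall. Bystander on the bench; origin at the centre of its underside.
- jar: Jar with black cap, 64 mm across, 90 mm tall. Bystander on the bench; origin at the centre of its underside.
- bucket: White measuring pot, 110 mm across, 130 mm tall. Bystander on the bench; origin at the centre of its underside.
- wrench: Steel wrench lying flat, 200 mm long. Bystander on the bench; origin at the centre of its underside.
- screwdriver: Screwdriver with red handle lying flat, 200 mm long. Bystander on the bench; origin at the centre of its underside.
- bin: Empty yellow parts bin, 110 x 170 mm, 70 mm tall (not the container for this job). Bystander on the bench; origin at the centre of its underside.

How it is judged (in metres and radians):
On the way, in this order (a step that is already met when the one before it is completed fails the run):
1. the tray is lifted at least 50 mm with all three blocks still on it (height (world z) of tray above 0.055 m and x of block0 in the frame of tray between -0.105 and 0.105 m and y of block0 in the frame of tray between -0.07 and 0.07 m and z of block0 in the frame of tray between -0.01 and 0.04 m and x of block1 in the frame of tray between -0.105 and 0.105 m and y of block1 in the frame of tray between -0.07 and 0.07 m and z of block1 in the frame of tray between -0.01 and 0.04 m and x of block2 in the frame of tray between -0.105 and 0.105 m and y of block2 in the frame of tray between -0.07 and 0.07 m and z of block2 in the frame of tray between -0.01 and 0.04 m), for 0.1 s.
2. all three blocks are in the tub, with the tray still tipped (over 14 degrees) above it (angle between tray's own z axis and vertical above 0.25 rad and height (world z) of tray above 0.1 m and x of block0 in the frame of tumbler between -0.1 and 0.1 m and y of block0 in the frame of tumbler between -0.095 and 0.095 m and z of block0 in the frame of tumbler between 0.03 and 0.105 m and x of block1 in the frame of tumbler between -0.1 and 0.1 m and y of block1 in the frame of tumbler between -0.095 and 0.095 m and z of block1 in the frame of tumbler between 0.03 and 0.105 m and x of block2 in the frame of tumbler between -0.1 and 0.1 m and y of block2 in the frame of tumbler between -0.095 and 0.095 m and z of block2 in the frame of tumbler between 0.03 and 0.105 m), for 0.1 s.
3. the tray lies flat on the mat again, let go (horizontal distance between tray and mat below 0.05 m and z of tray in the frame of mat below 0.012 m and angle between tray's own z axis and vertical below 0.1 rad and contact force between the fingers and tray below 0.1 N and linear speed of tray below 0.02 m/s), for 0.2 s.
4. the dial's pointer is at the red mark (horizontal distance between dial_pointer and index_mark below 0.009 m), for 0.2 s.
At the end, for the whole second after the job is handed in: All three blocks rest inside the tumbler's tub, below its rim; the tray lies flat (within 6 degrees) on the mat, its centre within 50 mm of the mat's centre, let go and still; the dial's pointer tip is within 9 mm (about 12 degrees) of the inner end of the red mark, and still (all of step 3 and x of block0 in the frame of tumbler between -0.1 and 0.1 m and y of block0 in the frame of tumbler between -0.095 and 0.095 m and z of block0 in the frame of tumbler between 0.03 and 0.105 m and x of block1 in the frame of tumbler between -0.1 and 0.1 m and y of block1 in the frame of tumbler between -0.095 and 0.095 m and z of block1 in the frame of tumbler between 0.03 and 0.105 m and x of block2 in the frame of tumbler between -0.1 and 0.1 m and y of block2 in the frame of tumbler between -0.095 and 0.095 m and z of block2 in the frame of tumbler between 0.03 and 0.105 m and horizontal distance between dial_pointer and index_mark below 0.009 m and linear speed of each of block0, block1, block2 below 0.03 m/s and velocity of joint dial between -0.05 and 0.05 rad/s); the robot touches nothing.
It fails at once if the gripper touches a block (contact force between the fingers and block0 above 0.5 N or contact force between the fingers and block1 above 0.5 N or contact force between the fingers and block2 above 0.5 N).
It fails at once if a block falls or is flung faster than 2.2 m/s (a drop of about 25 cm) (linear speed of any of block0, block1, block2 above 2.2 m/s).
It fails at once if a bystander is moved more than 30 mm (distance of any of spray, jar, bucket, wrench, screwdriver, bin from where it was at the start of the episode above 0.03 m).
It also fails if it takes over 72 s, if anything falls off the work surface, if the arm or the gripper's body presses on something with over 40 N, if the wrist force passes 120 N, or if a joint passes its speed limit or range.

## Working session

There is one attempt and no reset: what is moved stays moved. The work goes in short steps, Python scripts to look and compute and a tool call to move; the robot and the scene stay as the last step left them, time stands still between calls to the robot, and variables do not carry over. Pictures are saved under pics/ and viewed, at most 10 in all, crops included, and the job is handed in when it is done.

Besides the shell and the picture viewer there is one more tool, called after ">>>" as name(argument=value, ...), one argument or row to a line, values as JSON. servo_tool: Moves the arm, as the interface text tells. Its arguments: {"type":"object","properties":{"moves":{"type":"array","items":{"type":"object","properties":{"delta_rot":{"type":"array","items":{"type":"number"}},"dp":{"type":"array","items":{"type":"number"}},"fingers":{"type":"number"}}}},"squeeze":{"type":"number"}},"required":["moves"]}

```bash
mkdir -p pics; cat > h.py <<'E'
import numpy as np, cv2
from workcell import sensors, eyes, r
from scipy.spatial.transform import Rotation as R
def ray(c,p):
    K,T=np.array(c["K"]),np.array(c["T"])
    d=np.linalg.inv(K)@[p[0],p[1],1]; d=np.array([d[0],-d[1],-d[2]])
    return T[:3,3],T[:3,:3]@d
def onz(c,p,z):
    o,d=ray(c,p); return o+d*(z-o[2])/d[2]
def tri(c1,p1,c2,p2):
    (o1,d1),(o2,d2)=ray(c1,p1),ray(c2,p2)
    s=np.linalg.lstsq(np.c_[d1,-d2],o2-o1,rcond=None)[0]
    a,b=o1+d1*s[0],o2+d2*s[1]; return (a+b)/2,np.linalg.norm(a-b)
E
python3 - <<'E'
from h import *
np.set_printoptions(precision=1,suppress=True)
c={n:eyes.camera(n) for n in("side","top")}
for n in c: 
    cv2.imwrite(f"pics/{n}0.png",c[n]["image"][...,::-1]); print(n,c[n].keys(),np.array(c[n]["T"]),np.array(c[n]["K"]))
for t in "tray_grip tray_mouth tray dial_pointer dial_grip index_mark tumbler mat block0 spray jar bucket wrench bin".split():
    P={}
    for n in c:
        d=eyes.tip_of(t,n)[:3]; P[n]=d
        print(t,n,[(np.round(x["position"],1).tolist(),round(x["score"],2)) for x in d])
    if P["side"] and P["top"]: print("   tri",*tri(c["side"],P["side"][0]["position"],c["top"],P["top"][0]["position"]))
print(sensors.sense())
E
```

```text
side dict_keys(['image', 'K', 'T']) [[ -0.9   0.2  -0.3 182.8]
 [ -0.4  -0.5   0.8 901.9]
 [  0.    0.8   0.6 681.6]
 [  0.    0.    0.    1. ]] [[391.7   0.  320.9]
 [  0.  391.7 197.3]
 [  0.    0.    1. ]]
top dict_keys(['image', 'K', 'T']) [[   0.     1.    -0.1  403.6]
 [  -1.     0.     0.   110. ]
 [   0.     0.1    1.  1178.3]
 [   0.     0.     0.     1. ]] [[407.1   0.  314.8]
 [  0.  407.1 196.2]
 [  0.    0.    1. ]]
tray_grip side [([311.8, 278.7], 0.82), ([279.8, 169.9], 0.67)]
tray_grip top [([219.6, 225.1], 0.6)]
   tri [433.9 360.6  79.2] 7.116045550990198
tray_mouth side [([326.3, 249.1], 0.63)]
tray_mouth top [([290.0, 212.8], 0.88)]
   tri [476.3 176.9   0.8] 5.812877867424599
tray side [([318.7, 272.9], 0.79), ([363.0, 193.8], 0.7)]
tray top []
dial_pointer side [([383.2, 140.1], 0.79)]
dial_pointer top [([471.4, 219.1], 0.58)]
   tri [ 468.4 -303.6  111.8] 7.810968216703694
dial_grip side [([394.5, 138.4], 0.54)]
dial_grip top [([467.8, 235.3], 0.87)]
   tri [ 426.1 -284.3  135.1] 9.084686282328017
index_mark side []
index_mark top [([247.1, 212.5], 0.68), ([254
[... 857 characters left out ...]
, 0.92)]
   tri [759.6 243.3  -6. ] 2.3105499975112176
wrench side [([365.1, 194.9], 0.67)]
wrench top [([225.4, 305.0], 0.57)]
   tri [303.3 305.6 295.7] 86.20618760040769
bin side [([278.3, 170.3], 0.72)]
bin top [([390.6, 114.2], 0.91)]
   tri [ 774.7 -110.6   15.8] 2.129700926289356
{'clock': 1.5, 'qpos': array([-1.5,  0.2,  1.6, -0. ,  1.4, -0.2]), 'joint_velocities': array([0., 0., 0., 0., 0., 0.]), 'joint_efforts': array([  0. , -43.4, -34.2,   0.1,   0. ,  -0. ]), 'tcp_pos': array([ 151.6, -554.7,  263.7]), 'orientation': array([ 1. ,  0.1, -0. ,  0. ]), 'ft_force': array([-0.3,  0.6,  0.5]), 'ft_torque': array([-0., -0.,  0.]), 'gripper_force': 0.0, 'grip_width': 0.9992949729083539}
```

View pics/top0.png

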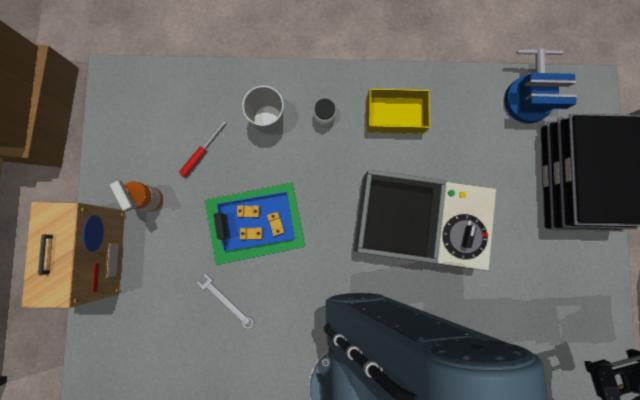

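View pics/side0.png

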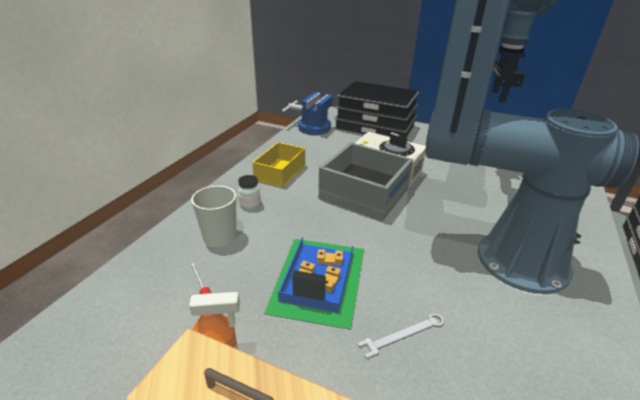

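```bash
cat > m.py <<'E'
from h import *
np.set_printoptions(precision=1,suppress=True)
c=eyes.camera("top"); im=c["image"]; hsv=cv2.cvtColor(im,cv2.COLOR_RGB2HSV)
def rect(mask,z,name):
    mask=cv2.morphologyEx(mask.astype(np.uint8),cv2.MORPH_OPEN,np.ones((2,2)))
    k=max(cv2.findContours(mask,0,1)[0],key=cv2.contourArea)
    pts=np.array([onz(c,p,z)[:2] for p in k[:,0].astype(float)],np.float32)
    q=cv2.minAreaRect(pts); print(name,q); return q
H,S,V=[hsv[...,i].astype(int) for i in range(3)]
roi=np.zeros(H.shape,bool); roi[170:275,195:315]=1
rect(roi&(H>45)&(H<85)&(S>100),4,"mat")
rect(roi&(H>100)&(H<130)&(S>120),15,"tray blue")
g=roi&(V<60); rect(g,87+4,"grip top"); 
roi2=np.zeros(H.shape,bool); roi2[170:285,430:505]=1
rect(roi2&(V>170)&(S<60),100,"deck")
red=roi2&((H<8)|(H>172))&(S>130)&(V>80)
ys,xs=np.nonzero(red); print("red",[(x,y) for x,y in zip(xs,ys)])
for x in (eyes.trace("tumbler","top")[:2]): print(x["score"],x["position"]); 
cv2.imwrite("pics/crop.png",cv2.resize(im[160:290,345:505],None,fx=5,fy=4.6*5/4.6,interpolation=cv2.INTER_CUBIC)[:600,:,::-1])
E
python3 m.py
```

```text
mat ((445.2312316894531, 276.8922119140625), (188.3825225830078, 258.13958740234375), 12.569692611694336)
tray blue ((450.2422790527344, 273.02142333984375), (136.8675079345703, 202.72291564941406), 10.890228271484375)
grip top ((432.2373352050781, 351.6849365234375), (71.00257110595703, 29.537851333618164), 10.654169082641602)
deck ((446.7646484375, -299.1257629394531), (132.32440185546875, 214.5513916015625), 83.01695251464844)
red [(np.int64(482), np.int64(233)), (np.int64(483), np.int64(233)), (np.int64(484), np.int64(233)), (np.int64(485), np.int64(233)), (np.int64(486), np.int64(233)), (np.int64(487), np.int64(233)), (np.int64(482), np.int64(234)), (np.int64(483), np.int64(234)), (np.int64(484), np.int64(234)), (np.int64(485), np.int64(234)), (np.int64(486), np.int64(234)), (np.int64(487), np.int64(234)), (np.int64(483), np.int64(235)), (np.int64(484), np.int64(235)), (np.int64(485), np.int64(235)), (np.int64(486), np.int64(235)), (np.int64(487), np.int64(235)), (np.int64(483), np.int64(236)), (np.int64(484), np.int64(236)), (np.int64(485), np.int64(236)), (np.int64(486), np.int64(236))]
0.6 [425.4, 222.4]
```

View pics/crop.png

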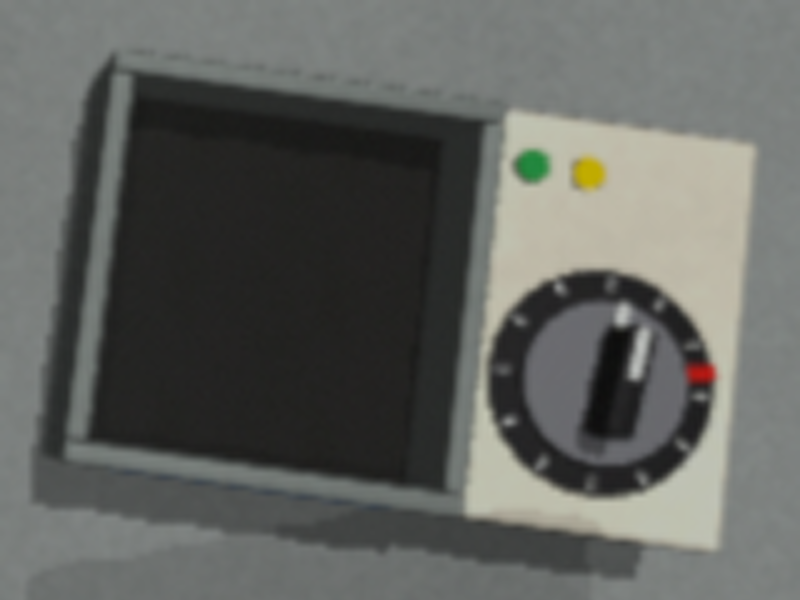

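```bash
python3 - <<'E'
from h import *
np.set_printoptions(precision=1,suppress=True)
c=eyes.camera("top"); s=eyes.camera("side")
f=lambda p,z:onz(c,(345+p[0]/5,160+p[1]/5),z)[:2]
C=[f(p,115) for p in [(117,55),(505,110),(465,510),(65,455)]]
print("tub corners",*C,"centre",np.mean(C,0))
D=[f(p,100) for p in [(507,110),(756,147),(718,550),(465,515)]]
print("deck",*D,np.mean(D,0)); 
for E in(C,D):
  a=E[0]-E[3];b=E[1]-E[2];print("yaw",np.degrees(np.arctan2([a[1],b[1]],[a[0],b[0]])),np.linalg.norm(a))
print("plate ctr",f((601,382),102)," disc ctr",f((606,382),110.5),"ptr",f((623,308),110.5),"red in",f((688,374),102),"red out",f((714,374),102))
mat=((445.2,276.9)); print(c["T"]);print(sensors.sense()["clock"])
for t in("tray_grip","dial_grip","dial_pointer"): print(t,onz(c,eyes.tip_of(t,"top")[0]["position"],{"tray_grip":72,"dial_grip":134.5,"dial_pointer":110.5}[t]))
k=s["image"]; cv2.imwrite("pics/s2.png",cv2.resize(k[110:340,240:440],None,fx=3,fy=2.6,interpolation=cv2.INTER_CUBIC)[...,::-1])
E
```

```text
tub corners [586.5 -33.3] [ 561.1 -238.4] [ 351.8 -214.6] [376.1  -7.4] centre [ 468.9 -123.4]
deck [ 563.4 -244.4] [ 546.  -377.4] [ 332.9 -351.5] [ 348.5 -219.1] [ 447.7 -298.1]
yaw [-7.  -6.5] 211.95544639787576
yaw [-6.7 -6.9] 216.37313448854428
plate ctr [ 419.3 -291.2]  disc ctr [ 419.2 -290.6] ptr [ 458.1 -300.3] red in [ 424.3 -337.2] red out [ 424.6 -350.9]
[[   0.     1.    -0.1  403.6]
 [  -1.     0.     0.   110. ]
 [   0.     0.1    1.  1178.3]
 [   0.     0.     0.     1. ]]
1.7
tray_grip [434.1 370.4  72. ]
dial_grip [ 425.4 -280.7  134.5]
dial_pointer [ 457.1 -304.   110.5]
```

```bash
cat >> h.py <<'E'
def toolR(yx,yaxis,tilt=0): pass
def plan(P,Rm,pos,rot):
    """dp and delta_rot fractions from pose (P,Rm) to (pos,rot)"""
    return np.round(Rm.T@(np.array(pos)-P)/100,3), np.round(R.from_matrix(Rm.T@rot).as_rotvec()/(np.pi/2),4)
def downR(deg):
    """tool down, y axis at world angle deg"""
    a=np.radians(deg); y=np.array([np.cos(a),np.sin(a),0]); z=np.array([0,0,-1.]); return np.c_[np.cross(y,z),y,z]
def now():
    s=sensors.sense(); return s["tcp_pos"],R.from_quat(s["orientation"]).as_matrix(),s
E
python3 - <<'E'
from h import *
np.set_printoptions(precision=3,suppress=True)
P,Rm,s=now(); print(Rm, np.degrees(np.arctan2(Rm[1,1],Rm[0,1])))
for a in (-79.1,100.9): print(a,plan(P,Rm,(433.5,360,180),downR(a)),"rel to target axes",downR(a).T@(np.array([433.5,360,180])-P))
E
```

```text
[[ 0.965  0.264  0.   ]
 [ 0.264 -0.965  0.   ]
 [ 0.     0.    -1.   ]] -74.71374674415785
-79.1 (array([ 5.13 , -8.08 ,  0.837]), array([ 0.   , -0.   ,  0.049])) rel to target axes [ 449.749 -844.86    83.712]
100.9 (array([ 5.13 , -8.08 ,  0.837]), array([ 0.   ,  0.   , -1.951])) rel to target axes [-449.749  844.86    83.712]
```

View pics/s2.png

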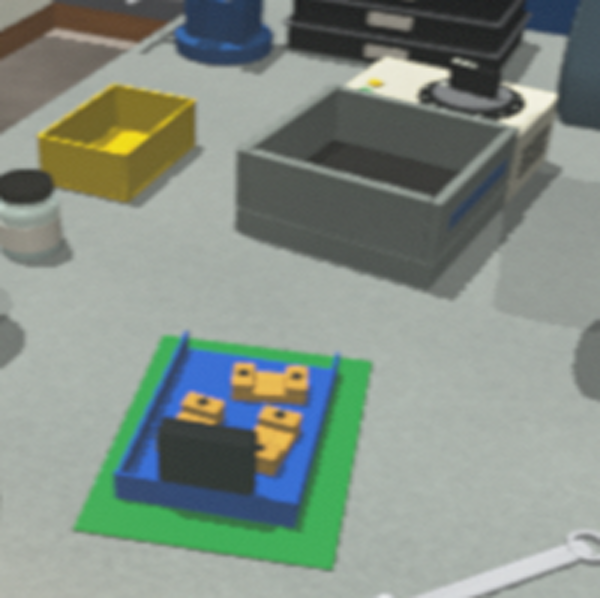

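>>> servo_tool(
  moves=[
    {"dp": [1, -0.8, 0], "delta_rot": [0, 0, 0], "fingers": 70},
    {"dp": [1, -0.8, 0], "delta_rot": [0, 0, 0], "fingers": 70},
    {"dp": [1, -0.8, 0], "delta_rot": [0, 0, 0], "fingers": 70},
  ],
)

```text
clock: 2.15
tcp_pos: [228.3, -448.6, 263.4]
orientation: [0.991, 0.133, 0.0, -0.001]
ft_force: [0.3, -0.4, 0.5]
grip_width: 0.8
gripper_force: 0.0
```

>>> servo_tool(
  moves=[
    {"dp": [1, -0.8, 0], "delta_rot": [0, 0, 0], "fingers": 70},
    {"dp": [1, -0.8, 0], "delta_rot": [0, 0, 0], "fingers": 70},
    {"dp": [1, -0.8, 0], "delta_rot": [0, 0, 0], "fingers": 70},
  ],
)

```text
clock: 2.45
tcp_pos: [303.7, -344.9, 263.8]
orientation: [0.991, 0.134, 0.0, -0.0]
ft_force: [0.7, -0.6, -0.3]
grip_width: 0.795
gripper_force: 0.0
```

>>> servo_tool(
  moves=[
    {"dp": [1, -0.9, 0], "fingers": 70},
    {"dp": [1, -0.9, 0], "fingers": 70},
    {"dp": [1, -0.9, 0], "fingers": 70},
  ],
)

```text
schema error: expected keys delta_rot, dp, fingers
```

>>> servo_tool(
  moves=[
    {"dp": [0.8, -1, 0], "fingers": 70},
    {"dp": [0.8, -1, 0], "fingers": 70},
    {"dp": [0.8, -1, 0], "fingers": 70},
  ],
)

```text
schema error: expected keys delta_rot, dp, fingers
```

>>> servo_tool(
  moves=[
    {"dp": [0.5, -1, 0], "fingers": 70},
    {"dp": [0.5, -1, 0], "fingers": 70},
    {"dp": [0.5, -1, 0], "fingers": 70},
  ],
)

```text
schema error: expected keys delta_rot, dp, fingers
```

>>> servo_tool(
  moves=[
    {"dp": [0.4, -1, 0], "fingers": 70},
    {"dp": [0.4, -1, 0], "fingers": 70},
    {"dp": [0.4, -1, 0], "fingers": 70},
  ],
)

```text
schema error: expected keys delta_rot, dp, fingers
```

>>> servo_tool(
  moves=[
    {"dp": [0.3, -1, 0], "fingers": 70},
    {"dp": [0.3, -1, 0], "fingers": 70},
    {"dp": [0.3, -1, 0], "fingers": 70},
  ],
)

```text
schema error: expected keys delta_rot, dp, fingers
```

>>> servo_tool(
  moves=[
    {"dp": [0.1, -1, 0.4], "fingers": 70},
    {"dp": [0.1, -1, 0.4], "delta_rot": [0, 0, 0.049], "fingers": 70},
    {"dp": [0.1, -1, 0.4], "delta_rot": [0, 0, 0.049], "fingers": 70},
    {"dp": [0.1, -1, 0.4], "delta_rot": [0, 0, 0.049], "fingers": 70},
  ],
)

```text
schema error: expected keys delta_rot, dp, fingers
```

```bash
python3 - <<'E'
from h import *
P,Rm,s=now(); print(P,s["qpos"],s["clock"])
print(plan(P,Rm,(433.5,360,170),downR(-79.1)))
E
```

```text
[ 303.70101663 -344.89790198  263.80327564] [-1.10851325e+00 -8.59998739e-02  1.88505302e+00  7.22371880e-04
  1.34262594e+00  1.93769908e-01] 2.45
(array([ 3.12 , -6.452,  0.942]), array([-0.0002, -0.0004,  0.0497]))
```

>>> servo_tool(
  moves=[
    {"dp": [1, -0.9, 0], "delta_rot": [0, 0, 0], "fingers": 70},
    {"dp": [1, -0.9, 0], "delta_rot": [0, 0, 0], "fingers": 70},
    {"dp": [1, -0.9, 0], "delta_rot": [0, 0, 0], "fingers": 70},
  ],
)

```text
clock: 2.75
tcp_pos: [376.1, -232.0, 264.0]
orientation: [0.991, 0.134, 0.0, 0.0]
ft_force: [-0.2, -0.6, 0.1]
grip_width: 0.796
gripper_force: 0.0
```

>>> servo_tool(
  moves=[
    {"dp": [0.8, -0.95, 0], "delta_rot": [0, 0, 0], "fingers": 70},
    {"dp": [0.8, -0.95, 0], "delta_rot": [0, 0, 0], "fingers": 70},
    {"dp": [0.8, -0.95, 0], "delta_rot": [0, 0, 0], "fingers": 70},
  ],
)

```text
clock: 3.05
tcp_pos: [428.0, -118.5, 263.9]
orientation: [0.991, 0.134, 0.0, -0.0]
ft_force: [0.1, -0.5, 0.2]
grip_width: 0.799
gripper_force: 0.0
```

>>> servo_tool(
  moves=[
    {"dp": [0.5, -0.95, 0], "delta_rot": [0, 0, 0], "fingers": 70},
    {"dp": [0.5, -0.95, 0], "delta_rot": [0, 0, 0], "fingers": 70},
    {"dp": [0.5, -0.95, 0], "delta_rot": [0, 0, 0], "fingers": 70},
  ],
)

```text
clock: 3.35
tcp_pos: [450.7, -12.5, 263.9]
orientation: [0.991, 0.136, 0.0, -0.001]
ft_force: [-0.4, -0.7, 0.6]
grip_width: 0.792
gripper_force: 0.0
```

>>> servo_tool(
  moves=[
    {"dp": [0.4, -0.95, 0], "delta_rot": [0, 0, 0], "fingers": 70},
    {"dp": [0.4, -0.95, 0], "delta_rot": [0, 0, 0], "fingers": 70},
    {"dp": [0.4, -0.95, 0], "delta_rot": [0, 0, 0], "fingers": 70},
  ],
)

```text
clock: 3.65
tcp_pos: [463.9, 89.2, 263.9]
orientation: [0.991, 0.136, 0.0, -0.001]
ft_force: [-0.2, -0.6, 1.1]
grip_width: 0.794
gripper_force: 0.0
```

>>> servo_tool(
  moves=[
    {"dp": [0.3, -0.95, 0], "delta_rot": [0, 0, 0], "fingers": 70},
    {"dp": [0.3, -0.95, 0], "delta_rot": [0, 0, 0], "fingers": 70},
    {"dp": [0.3, -0.95, 0], "delta_rot": [0, 0, 0], "fingers": 70},
  ],
)

```text
clock: 3.95
tcp_pos: [467.6, 188.3, 263.8]
orientation: [0.991, 0.135, 0.0, -0.001]
ft_force: [0.8, -1.1, 0.0]
grip_width: 0.795
gripper_force: 0.0
```

>>> servo_tool(
  moves=[
    {"dp": [0.1, -0.95, 0.3], "delta_rot": [0, 0, 0.02], "fingers": 70},
    {"dp": [0.1, -0.95, 0.3], "delta_rot": [0, 0, 0.05], "fingers": 70},
    {"dp": [0.1, -0.95, 0.3], "delta_rot": [0, 0, 0.05], "fingers": 70},
  ],
)

```text
clock: 4.25
tcp_pos: [450.6, 281.3, 231.5]
orientation: [0.995, 0.095, -0.002, -0.0]
ft_force: [-0.5, -1.0, -0.8]
grip_width: 0.794
gripper_force: 0.0
```

>>> servo_tool(
  moves=[
    {"dp": [0, -0.8, 0.4], "delta_rot": [0, 0, 0], "fingers": 70},
    {"dp": [0, -0.8, 0.4], "delta_rot": [0, 0, 0], "fingers": 70},
    {"dp": [0, -0.8, 0.4], "delta_rot": [0, 0, 0], "fingers": 70},
    {"dp": [0, -0.8, 0.4], "delta_rot": [0, 0, 0], "fingers": 70},
  ],
)

```text
clock: 4.65
tcp_pos: [437.9, 356.4, 193.3]
orientation: [0.996, 0.094, -0.0, 0.001]
ft_force: [-0.2, -0.5, 0.1]
grip_width: 0.796
gripper_force: 0.0
```

```bash
python3 - <<'E'
from h import *
P,Rm,s=now(); print(P,s["qpos"],s["clock"],s["ft_force"])
print(plan(P,Rm,(433.5,360,77),downR(-79.1)))
E
```

```text
[437.92624116 356.44765356 193.2851499 ] [ 4.73530717e-01  2.31702476e-01  1.69658548e+00 -1.05254465e-03
  1.21466492e+00  1.85577605e+00] 4.65 [-0.19277071 -0.45699582  0.07620689]
(array([-0.036, -0.045,  1.163]), array([ 0.0008,  0.0007, -0.0008]))
```

>>> servo_tool(
  moves=[
    {"dp": [-0.03, -0.04, 0.4], "delta_rot": [0, 0, 0], "fingers": 70},
    {"dp": [-0.04, -0.045, 0.7], "delta_rot": [0, 0, 0], "fingers": 70},
    {"dp": [-0.04, -0.045, 0.7], "delta_rot": [0, 0, 0], "fingers": 70},
  ],
)

```text
clock: 4.95
tcp_pos: [431.3, 358.2, 120.7]
orientation: [0.996, 0.093, -0.003, 0.002]
ft_force: [-0.6, -0.9, -1.4]
grip_width: 0.793
gripper_force: 0.0
```

>>> servo_tool(
  moves=[
    {"dp": [0, 0, 0.25], "delta_rot": [0, 0, 0], "fingers": 70},
    {"dp": [0, 0, 0.46], "delta_rot": [0, 0, 0], "fingers": 70},
    {"dp": [0, 0, 0.46], "delta_rot": [0, 0, 0], "fingers": 70},
    {"dp": [0, 0, 0.46], "delta_rot": [0, 0, 0], "fingers": 70},
  ],
)

```text
clock: 5.35
tcp_pos: [434.2, 361.0, 79.6]
orientation: [0.996, 0.093, 0.001, -0.0]
ft_force: [0.3, 0.5, 0.7]
grip_width: 0.793
gripper_force: 0.0
```

```bash
python3 - <<'E'
from h import *
P,Rm,s=now(); print(P,s["clock"],s["ft_force"])
k=eyes.camera("side")["image"]; cv2.imwrite("pics/s3.png",cv2.resize(k[190:340,230:430],None,fx=4,fy=4,interpolation=cv2.INTER_CUBIC)[...,::-1])
E
```

```text
[434.16799903 360.95093265  79.56512397] 5.35 [0.26389906 0.49167733 0.71760059]
```

View pics/s3.png

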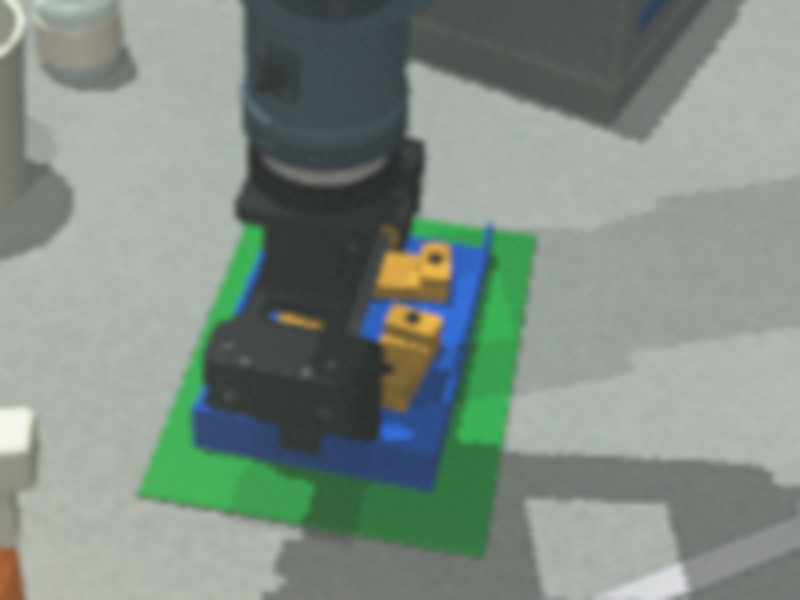

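Gripper straddles the black grip (around 300,370 in the crop), blocks are well below the fingertips. Close and lift.

>>> servo_tool(
  moves=[
    {"dp": [0, 0, 0.02], "delta_rot": [0, 0, 0], "fingers": 40},
    {"dp": [0, 0, 0.02], "delta_rot": [0, 0, 0], "fingers": 30},
    {"dp": [0, 0, 0.02], "delta_rot": [0, 0, 0], "fingers": 22},
    {"dp": [0, 0, 0.02], "delta_rot": [0, 0, 0], "fingers": 10},
    {"dp": [0, 0, 0.02], "delta_rot": [0, 0, 0], "fingers": 10},
    {"dp": [0, 0, 0.02], "delta_rot": [0, 0, 0], "fingers": 10},
    {"dp": [0, 0, 0.02], "delta_rot": [0, 0, 0], "fingers": 10},
    {"dp": [0, 0, 0.02], "delta_rot": [0, 0, 0], "fingers": 10},
  ],
  squeeze=55,
)

```text
clock: 6.2
tcp_pos: [432.6, 361.5, 75.7]
orientation: [0.996, 0.094, -0.0, -0.0]
ft_force: [-0.1, 0.8, -0.2]
grip_width: 0.222
gripper_force: 55.0
```

>>> servo_tool(
  moves=[
    {"dp": [0, 0, -0.02], "delta_rot": [0, 0, 0], "fingers": 10},
    {"dp": [0, 0, -0.08], "delta_rot": [0, 0, 0], "fingers": 10},
    {"dp": [0, 0, -0.18], "delta_rot": [0, 0, 0], "fingers": 10},
    {"dp": [0, 0, -0.3], "delta_rot": [0, 0, 0], "fingers": 10},
    {"dp": [0, 0, -0.44], "delta_rot": [0, 0, 0], "fingers": 10},
    {"dp": [0, 0, -0.58], "delta_rot": [0, 0, 0], "fingers": 10},
    {"dp": [0, 0, -0.72], "delta_rot": [0, 0, 0], "fingers": 10},
    {"dp": [0, 0, -0.84], "delta_rot": [0, 0, 0], "fingers": 10},
    {"dp": [0, 0, -0.93], "delta_rot": [0, 0, 0], "fingers": 10},
    {"dp": [0, 0, -0.98], "delta_rot": [0, 0, 0], "fingers": 10},
    {"dp": [0, 0, -1], "delta_rot": [0, 0, 0], "fingers": 10},
  ],
)

```text
clock: 7.3
tcp_pos: [432.8, 361.5, 176.3]
orientation: [0.996, 0.094, 0.0, -0.0]
ft_force: [1.3, 0.0, -3.1]
grip_width: 0.223
gripper_force: 55.0
```

```bash
python3 - <<'E'
from h import *
P,Rm,s=now(); print(P,s["clock"],s["ft_force"],s["ft_torque"],s["orientation"])
k=eyes.camera("side")["image"]; cv2.imwrite("pics/s4.png",cv2.resize(k[140:340,200:440],None,fx=3,fy=3,interpolation=cv2.INTER_CUBIC)[...,::-1])
E
```

```text
[432.83952482 361.46864342 176.28834159] 7.3 [ 1.28938016  0.04152334 -3.12927834] [ 0.26899177  0.0395491  -0.01147752] [ 9.95575507e-01  9.39643655e-02  2.96028361e-04 -1.39798530e-04]
```

View pics/s4.png

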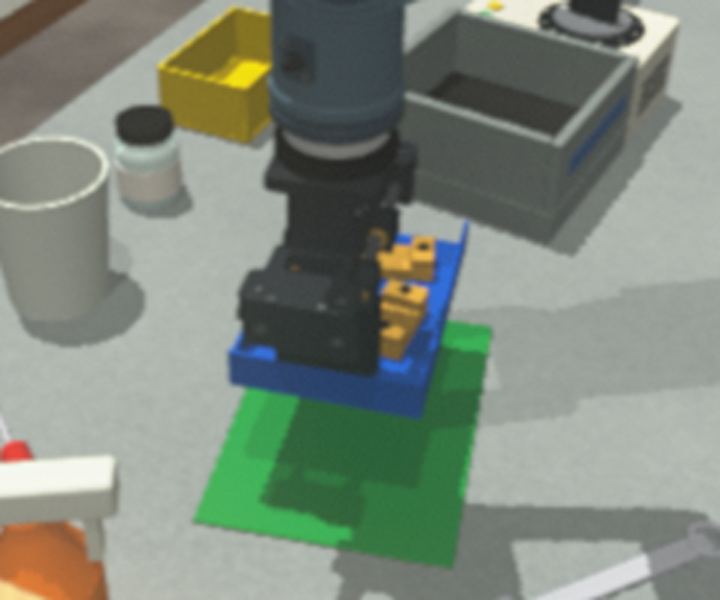

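```bash
cat > tgt.py <<'E'
from h import *
import sys
np.set_printoptions(suppress=True,precision=3)
ym,zm,th=float(sys.argv[1]),float(sys.argv[2]),np.radians(float(sys.argv[3]))
psi=-96.8; cen=np.array([469,-123,0]); yv=np.array([.118,.993,0])
m=cen+ym*yv+[0,0,zm]
Rt=R.from_euler("ZYX",[psi,np.degrees(th),0],degrees=True).as_matrix()
pos=m+Rt@[-190,0,71.7]; rot=np.c_[Rt[:,1],Rt[:,0],-Rt[:,2]]
P,Rm,s=now(); print("tgt",pos,"now",P,s["clock"],s["qpos"],s["ft_force"]); print(plan(P,Rm,pos,rot))
E
python3 tgt.py 40 150 0
```

```text
tgt [496.217 105.383 221.7  ] now [432.717 361.429 176.095] 7.35 [0.485 0.25  1.713 0.    1.179 1.868] [-0.273  0.595 -3.293]
(array([ 0.145,  2.634, -0.456]), array([-0.   , -0.   ,  0.195]))
```

>>> servo_tool(
  moves=[
    {"dp": [0.0, 0.01, -0.05], "delta_rot": [0, 0, 0.005], "fingers": 10},
    {"dp": [0.0, 0.03, -0.12], "delta_rot": [0, 0, 0.015], "fingers": 10},
    {"dp": [0.0, 0.06, -0.2], "delta_rot": [0, 0, 0.03], "fingers": 10},
    {"dp": [0.01, 0.1, -0.28], "delta_rot": [0, 0, 0.05], "fingers": 10},
    {"dp": [0.01, 0.15, -0.36], "delta_rot": [0, 0, 0.07], "fingers": 10},
    {"dp": [0.02, 0.21, -0.42], "delta_rot": [0, 0, 0.09], "fingers": 10},
    {"dp": [0.02, 0.28, -0.45], "delta_rot": [0, 0, 0.11], "fingers": 10},
    {"dp": [0.03, 0.36, -0.46], "delta_rot": [0, 0, 0.13], "fingers": 10},
    {"dp": [0.03, 0.44, -0.46], "delta_rot": [0, 0, 0.15], "fingers": 10},
    {"dp": [0.04, 0.53, -0.46], "delta_rot": [0, 0, 0.165], "fingers": 10},
    {"dp": [0.04, 0.62, -0.46], "delta_rot": [0, 0, 0.18], "fingers": 10},
    {"dp": [0.05, 0.7, -0.46], "delta_rot": [0, 0, 0.19], "fingers": 10},
    {"dp": [0.05, 0.76, -0.46], "delta_rot": [0, 0, 0.195], "fingers": 10},
    {"dp": [0.05, 0.8, -0.46], "delta_rot": [0, 0, 0.195], "fingers": 10},
    {"dp": [0.05, 0.82, -0.46], "delta_rot": [0, 0, 0.195], "fingers": 10},
    {"dp": [0.05, 0.82, -0.46], "delta_rot": [0, 0, 0.195], "fingers": 10},
  ],
)

```text
clock: 8.95
tcp_pos: [453.0, 281.6, 221.7]
orientation: [0.998, -0.059, 0.0, -0.0]
ft_force: [-0.2, -0.0, -2.5]
grip_width: 0.223
gripper_force: 55.0
```

```bash
python3 tgt.py 40 150 0
```

```text
tgt [496.217 105.383 221.7  ] now [452.991 281.649 221.735] 8.95 [0.334 0.13  1.753 0.    1.258 2.022] [-0.154 -0.039 -2.524]
(array([0.637, 1.699, 0.   ]), array([-0., -0.,  0.]))
```

>>> servo_tool(
  moves=[
    {"dp": [0.01, 0.02, 0], "delta_rot": [0, 0, 0], "fingers": 10},
    {"dp": [0.03, 0.06, 0], "delta_rot": [0, 0, 0], "fingers": 10},
    {"dp": [0.05, 0.12, 0], "delta_rot": [0, 0, 0], "fingers": 10},
    {"dp": [0.08, 0.2, 0], "delta_rot": [0, 0, 0], "fingers": 10},
    {"dp": [0.12, 0.3, 0], "delta_rot": [0, 0, 0], "fingers": 10},
    {"dp": [0.16, 0.41, 0], "delta_rot": [0, 0, 0], "fingers": 10},
    {"dp": [0.2, 0.52, 0], "delta_rot": [0, 0, 0], "fingers": 10},
    {"dp": [0.24, 0.63, 0], "delta_rot": [0, 0, 0], "fingers": 10},
    {"dp": [0.28, 0.74, 0], "delta_rot": [0, 0, 0], "fingers": 10},
    {"dp": [0.32, 0.85, 0], "delta_rot": [0, 0, 0], "fingers": 10},
  ],
)

```text
clock: 9.95
tcp_pos: [475.0, 192.5, 221.7]
orientation: [0.998, -0.059, 0.0, 0.0]
ft_force: [-0.2, -0.2, -2.8]
grip_width: 0.222
gripper_force: 55.0
```

>>> servo_tool(
  moves=[
    {"dp": [0.04, 0.11, 0], "delta_rot": [0, 0, 0], "fingers": 10},
    {"dp": [0.08, 0.22, 0], "delta_rot": [0, 0, 0], "fingers": 10},
    {"dp": [0.12, 0.33, 0], "delta_rot": [0, 0, 0], "fingers": 10},
    {"dp": [0.16, 0.44, 0], "delta_rot": [0, 0, 0], "fingers": 10},
    {"dp": [0.2, 0.54, 0], "delta_rot": [0, 0, 0], "fingers": 10},
    {"dp": [0.24, 0.63, 0], "delta_rot": [0, 0, 0], "fingers": 10},
    {"dp": [0.27, 0.71, 0], "delta_rot": [0, 0, 0], "fingers": 10},
    {"dp": [0.29, 0.77, 0], "delta_rot": [0, 0, 0], "fingers": 10},
    {"dp": [0.31, 0.82, 0], "delta_rot": [0, 0, 0], "fingers": 10},
    {"dp": [0.32, 0.85, 0], "delta_rot": [0, 0, 0], "fingers": 10},
    {"dp": [0.32, 0.85, 0], "delta_rot": [0, 0, 0], "fingers": 10},
  ],
)

```text
clock: 11.05
tcp_pos: [496.5, 105.2, 221.7]
orientation: [0.998, -0.059, -0.0, -0.0]
ft_force: [-0.4, 0.3, -3.0]
grip_width: 0.222
gripper_force: 55.0
```

```bash
for t in 8 16 24 32; do python3 tgt.py 40 135 $t; done; python3 - <<'E'
from h import *
k=eyes.camera("side")["image"]; cv2.imwrite("pics/s5.png",cv2.resize(k[80:280,220:460],None,fx=3,fy=3,interpolation=cv2.INTER_CUBIC)[...,::-1])
E
```

```text
tgt [494.816  93.639 232.445] now [496.526 105.216 221.702] 11.05 [-0.025  0.073  1.817  0.     1.252  1.664] [-0.418  0.297 -2.99 ]
(array([-0.003,  0.117, -0.107]), array([0.089, 0.   , 0.   ]))
tgt [493.005  78.451 256.294] now [496.526 105.216 221.702] 11.05 [-0.025  0.073  1.817  0.     1.252  1.664] [-0.418  0.297 -2.99 ]
(array([-0.003,  0.27 , -0.346]), array([0.178, 0.   , 0.   ]))
tgt [490.819  60.115 277.781] now [496.526 105.216 221.702] 11.05 [-0.025  0.073  1.817  0.     1.252  1.664] [-0.418  0.297 -2.99 ]
(array([-0.003,  0.455, -0.561]), array([0.267, 0.   , 0.   ]))
tgt [488.3    38.988 296.49 ] now [496.526 105.216 221.702] 11.05 [-0.025  0.073  1.817  0.     1.252  1.664] [-0.418  0.297 -2.99 ]
(array([-0.004,  0.667, -0.748]), array([0.355, 0.   , 0.   ]))
```

View pics/s5.png

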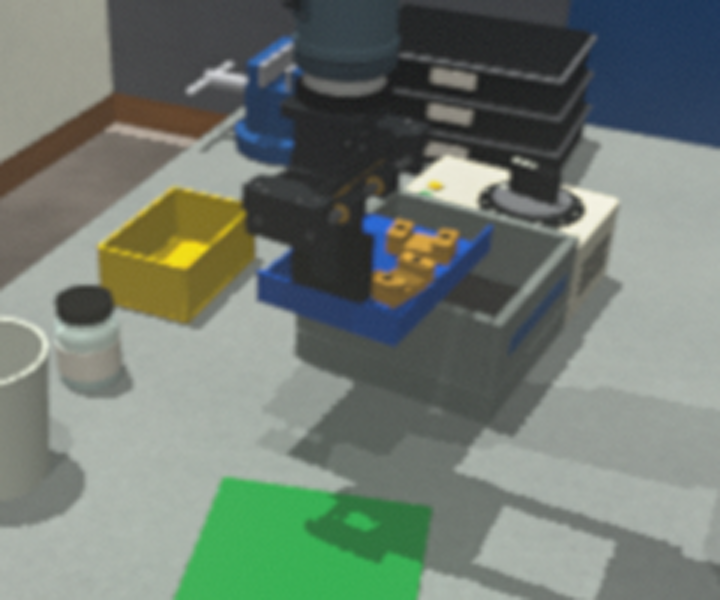

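>>> servo_tool(
  moves=[
    {"dp": [0, 0.02, -0.01], "delta_rot": [0.022, 0, 0], "fingers": 10},
    {"dp": [0, 0.05, -0.03], "delta_rot": [0.044, 0, 0], "fingers": 10},
    {"dp": [0, 0.083, -0.065], "delta_rot": [0.067, 0, 0], "fingers": 10},
    {"dp": [0, 0.117, -0.107], "delta_rot": [0.089, 0, 0], "fingers": 10},
    {"dp": [0, 0.153, -0.168], "delta_rot": [0.111, 0, 0], "fingers": 10},
    {"dp": [0, 0.19, -0.23], "delta_rot": [0.133, 0, 0], "fingers": 10},
    {"dp": [0, 0.23, -0.289], "delta_rot": [0.156, 0, 0], "fingers": 10},
    {"dp": [0, 0.25, -0.318], "delta_rot": [0.167, 0, 0], "fingers": 10},
    {"dp": [0, 0.27, -0.346], "delta_rot": [0.178, 0, 0], "fingers": 10},
    {"dp": [0, 0.281, -0.36], "delta_rot": [0.183, 0, 0], "fingers": 10},
    {"dp": [0, 0.292, -0.374], "delta_rot": [0.189, 0, 0], "fingers": 10},
    {"dp": [0, 0.303, -0.387], "delta_rot": [0.194, 0, 0], "fingers": 10},
    {"dp": [0, 0.315, -0.401], "delta_rot": [0.2, 0, 0], "fingers": 10},
    {"dp": [0, 0.326, -0.414], "delta_rot": [0.206, 0, 0], "fingers": 10},
    {"dp": [0, 0.338, -0.428], "delta_rot": [0.211, 0, 0], "fingers": 10},
    {"dp": [0, 0.36, -0.455], "delta_rot": [0.222, 0, 0], "fingers": 10},
  ],
)

```text
clock: 12.7
tcp_pos: [492.1, 69.8, 267.3]
orientation: [0.983, -0.058, 0.01, -0.174]
ft_force: [0.3, 0.3, -3.6]
grip_width: 0.219
gripper_force: 55.0
```

```bash
for t in 24 28 32 36; do python3 tgt.py 40 135 $t; done
```

```text
tgt [490.819  60.115 277.781] now [492.124  69.807 267.303] 12.7 [-0.305 -0.019  1.85   0.349  1.39   1.306] [ 0.284  0.304 -3.65 ]
(array([-0.002,  0.056, -0.132]), array([0.044, 0.   , 0.001]))
tgt [489.598  49.876 287.507] now [492.124  69.807 267.303] 12.7 [-0.305 -0.019  1.85   0.349  1.39   1.306] [ 0.284  0.304 -3.65 ]
(array([-0.002,  0.12 , -0.259]), array([0.088, 0.   , 0.001]))
tgt [488.3    38.988 296.49 ] now [492.124  69.807 267.303] 12.7 [-0.305 -0.019  1.85   0.349  1.39   1.306] [ 0.284  0.304 -3.65 ]
(array([-0.002,  0.192, -0.381]), array([0.133, 0.   , 0.001]))
tgt [486.93   27.504 304.686] now [492.124  69.807 267.303] 12.7 [-0.305 -0.019  1.85   0.349  1.39   1.306] [ 0.284  0.304 -3.65 ]
(array([-0.002,  0.272, -0.497]), array([0.177, 0.   , 0.001]))
```

>>> servo_tool(
  moves=[
    {"dp": [0, 0.007, -0.017], "delta_rot": [0.006, 0, 0], "fingers": 10},
    {"dp": [0, 0.014, -0.033], "delta_rot": [0.011, 0, 0], "fingers": 10},
    {"dp": [0, 0.021, -0.05], "delta_rot": [0.017, 0, 0], "fingers": 10},
    {"dp": [0, 0.028, -0.066], "delta_rot": [0.022, 0, 0], "fingers": 10},
    {"dp": [0, 0.035, -0.083], "delta_rot": [0.028, 0, 0], "fingers": 10},
    {"dp": [0, 0.042, -0.099], "delta_rot": [0.033, 0, 0], "fingers": 10},
    {"dp": [0, 0.049, -0.116], "delta_rot": [0.039, 0, 0], "fingers": 10},
    {"dp": [0, 0.056, -0.132], "delta_rot": [0.044, 0, 0], "fingers": 10},
    {"dp": [0, 0.064, -0.148], "delta_rot": [0.05, 0, 0], "fingers": 10},
    {"dp": [0, 0.072, -0.164], "delta_rot": [0.055, 0, 0], "fingers": 10},
    {"dp": [0, 0.08, -0.18], "delta_rot": [0.061, 0, 0], "fingers": 10},
    {"dp": [0, 0.088, -0.195], "delta_rot": [0.066, 0, 0], "fingers": 10},
    {"dp": [0, 0.096, -0.211], "delta_rot": [0.072, 0, 0], "fingers": 10},
    {"dp": [0, 0.104, -0.227], "delta_rot": [0.077, 0, 0], "fingers": 10},
    {"dp": [0, 0.112, -0.243], "delta_rot": [0.083, 0, 0], "fingers": 10},
    {"dp": [0, 0.12, -0.259], "delta_rot": [0.088, 0, 0], "fingers": 10},
    {"dp": [0, 0.12, -0.259], "delta_rot": [0.088, 0, 0], "fingers": 10},
    {"dp": [0, 0.12, -0.259], "delta_rot": [0.088, 0, 0], "fingers": 10},
  ],
)

```text
clock: 14.5
tcp_pos: [489.9, 49.6, 287.5]
orientation: [0.969, -0.057, 0.014, -0.241]
ft_force: [0.7, -0.1, -2.4]
grip_width: 0.225
gripper_force: 55.0
```

```bash
python3 tgt.py 40 135 34; python3 - <<'E'
from h import *
a=eyes.camera("side")["image"][100:270,290:440]; b=eyes.camera("top")["image"][150:290,320:480]
f=lambda x:cv2.resize(x,(400,400),interpolation=cv2.INTER_CUBIC)
cv2.imwrite("pics/s6.png",np.hstack([f(a),f(b)])[...,::-1])
E
```

```text
tgt [487.623  33.317 300.689] now [489.881  49.634 287.473] 14.5 [-0.422 -0.024  1.846  0.465  1.486  1.188] [ 0.722 -0.071 -2.359]
(array([-0.003,  0.084, -0.194]), array([0.068, 0.   , 0.   ]))
```

View pics/s6.png

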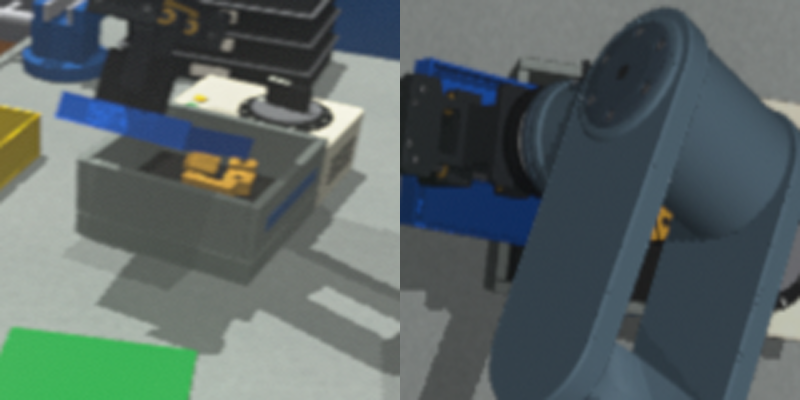

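>>> servo_tool(
  moves=[
    {"dp": [0, 0.014, -0.032], "delta_rot": [0.011, 0, 0], "fingers": 10},
    {"dp": [0, 0.028, -0.065], "delta_rot": [0.023, 0, 0], "fingers": 10},
    {"dp": [0, 0.042, -0.097], "delta_rot": [0.034, 0, 0], "fingers": 10},
    {"dp": [0, 0.056, -0.13], "delta_rot": [0.045, 0, 0], "fingers": 10},
    {"dp": [0, 0.07, -0.162], "delta_rot": [0.057, 0, 0], "fingers": 10},
    {"dp": [0, 0.084, -0.194], "delta_rot": [0.068, 0, 0], "fingers": 10},
    {"dp": [0, 0.1, -0.226], "delta_rot": [0.08, 0, 0], "fingers": 10},
    {"dp": [0, 0.116, -0.258], "delta_rot": [0.091, 0, 0], "fingers": 10},
    {"dp": [0, 0.116, -0.258], "delta_rot": [0.091, 0, 0], "fingers": 10},
    {"dp": [0, 0.116, -0.258], "delta_rot": [0.091, 0, 0], "fingers": 10},
    {"dp": [0, 0.116, -0.258], "delta_rot": [0.091, 0, 0], "fingers": 10},
  ],
)

```text
clock: 15.7
tcp_pos: [487.2, 27.6, 304.8]
orientation: [0.949, -0.056, 0.018, -0.309]
ft_force: [-0.3, 0.4, -1.1]
grip_width: 0.225
gripper_force: 55.0
```

```bash
python3 - <<'E'
from h import *
F=[]
for i in range(6):
    c=eyes.camera("side" if i%2 else "top"); F.append(sensors.sense()["ft_force"][2])
print(np.round(F,2))
for n in("side","top"):
    for d in eyes.trace("block0",n): print(n,np.round(d["position"]),round(d["score"],2),d["pixels"].sum())
a=eyes.camera("side")["image"][100:270,290:440]
cv2.imwrite("pics/s7.png",cv2.resize(a,(700,600),interpolation=cv2.INTER_CUBIC)[...,::-1])
E
```

```text
[-1.5  -1.38 -1.55 -1.54 -1.32 -1.11]
side [368. 169.] 0.58 85
top [395. 226.] 0.58 59
```

View pics/s7.png

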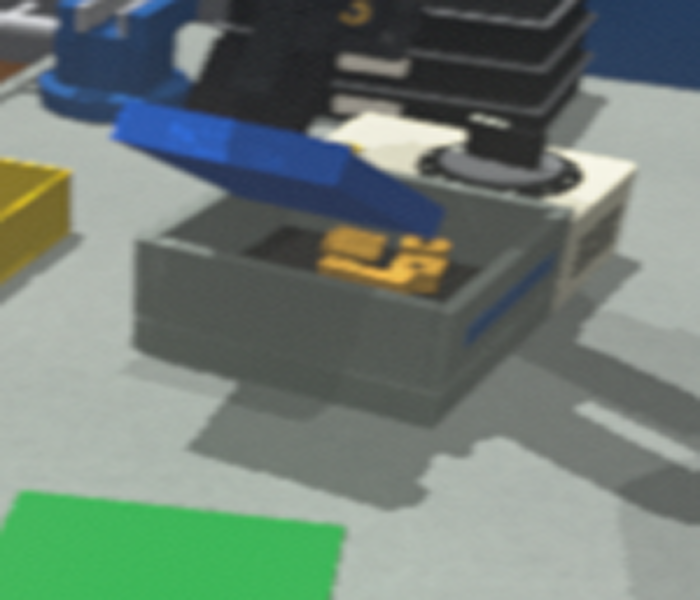

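```bash
python3 - <<'E'
from h import *
P,Rm,s=now(); print(plan(P,Rm,(493,90,270),downR(-96.8)),plan(P,Rm,(490,70,300),downR(-96.8)))
A=downR(-96.8); print(plan(np.array([490,70,300]),A,(430,364,200),downR(-78)))
E
```

```text
(array([-0.016, -0.301,  0.651]), array([-4.01e-01,  1.00e-04,  5.00e-04])) (array([-0.022, -0.314,  0.289]), array([-4.01e-01,  1.00e-04,  5.00e-04]))
(array([-0.944, -2.848,  1.   ]), array([ 0.    ,  0.    , -0.2089]))
```

>>> servo_tool(
  moves=[
    {"dp": [0, -0.03, 0.03], "delta_rot": [-0.04, 0, 0], "fingers": 10},
    {"dp": [0, -0.08, 0.08], "delta_rot": [-0.1, 0, 0], "fingers": 10},
    {"dp": [0, -0.13, 0.14], "delta_rot": [-0.16, 0, 0], "fingers": 10},
    {"dp": [0, -0.18, 0.2], "delta_rot": [-0.22, 0, 0], "fingers": 10},
    {"dp": [0, -0.23, 0.24], "delta_rot": [-0.28, 0, 0], "fingers": 10},
    {"dp": [0, -0.28, 0.27], "delta_rot": [-0.34, 0, 0], "fingers": 10},
    {"dp": [-0.02, -0.31, 0.29], "delta_rot": [-0.39, 0, 0], "fingers": 10},
    {"dp": [-0.02, -0.31, 0.29], "delta_rot": [-0.401, 0, 0], "fingers": 10},
    {"dp": [-0.02, -0.31, 0.29], "delta_rot": [-0.401, 0, 0], "fingers": 10},
  ],
)

```text
clock: 17.05
tcp_pos: [490.1, 70.4, 299.5]
orientation: [0.998, -0.058, -0.0, -0.001]
ft_force: [0.3, -0.1, -0.5]
grip_width: 0.222
gripper_force: 55.0
```

>>> servo_tool(
  moves=[
    {"dp": [-0.05, -0.1, 0], "delta_rot": [0, 0, 0], "fingers": 10},
    {"dp": [-0.1, -0.3, 0], "delta_rot": [0, 0, 0], "fingers": 10},
    {"dp": [-0.2, -0.6, 0], "delta_rot": [0, 0, 0], "fingers": 10},
    {"dp": [-0.3, -0.95, 0], "delta_rot": [0, 0, 0], "fingers": 10},
  ],
)

```text
clock: 17.45
tcp_pos: [471.3, 167.5, 299.5]
orientation: [0.998, -0.061, -0.0, -0.001]
ft_force: [-0.2, -0.1, -2.1]
grip_width: 0.222
gripper_force: 55.0
```

>>> servo_tool(
  moves=[
    {"dp": [-0.1, -0.3, 0.1], "delta_rot": [0, 0, -0.03], "fingers": 10},
    {"dp": [-0.2, -0.6, 0.2], "delta_rot": [0, 0, -0.07], "fingers": 10},
    {"dp": [-0.3, -0.95, 0.3], "delta_rot": [0, 0, -0.1], "fingers": 10},
  ],
)

```text
clock: 17.75
tcp_pos: [452.6, 265.9, 269.3]
orientation: [1.0, 0.02, -0.0, -0.001]
ft_force: [0.3, 0.8, -1.3]
grip_width: 0.221
gripper_force: 55.0
```

>>> servo_tool(
  moves=[
    {"dp": [-0.05, -0.3, 0.2], "delta_rot": [0, 0, -0.04], "fingers": 10},
    {"dp": [-0.1, -0.5, 0.4], "delta_rot": [0, 0, -0.08], "fingers": 10},
    {"dp": [-0.15, -0.65, 0.5], "delta_rot": [0, 0, -0.1], "fingers": 10},
    {"dp": [-0.18, -0.75, 0.6], "delta_rot": [0, 0, -0.109], "fingers": 10},
    {"dp": [-0.18, -0.75, 0.6], "delta_rot": [0, 0, -0.109], "fingers": 10},
    {"dp": [-0.18, -0.75, 0.6], "delta_rot": [0, 0, -0.109], "fingers": 10},
  ],
)

```text
clock: 18.35
tcp_pos: [432.6, 339.2, 210.1]
orientation: [0.995, 0.104, 0.0, 0.0]
ft_force: [-0.1, 0.3, -2.5]
grip_width: 0.219
gripper_force: 55.0
```

```bash
python3 - <<'E'
from h import *
P,Rm,s=now(); print(P,s["clock"],s["ft_force"]); print(plan(P,Rm,(430,364,77),downR(-78)))
E
```

```text
[432.58211371 339.1605025  210.11578307] 18.35 [-0.10893859  0.30539905 -2.47977274]
(array([ 0.026, -0.248,  1.331]), array([ 0.0001, -0.0003, -0.0003]))
```

>>> servo_tool(
  moves=[
    {"dp": [0.02, -0.15, 0.25], "delta_rot": [0, 0, 0], "fingers": 10},
    {"dp": [0.026, -0.25, 0.55], "delta_rot": [0, 0, 0], "fingers": 10},
    {"dp": [0.026, -0.25, 0.85], "delta_rot": [0, 0, 0], "fingers": 10},
    {"dp": [0.026, -0.25, 0.98], "delta_rot": [0, 0, 0], "fingers": 10},
    {"dp": [0.026, -0.25, 1], "delta_rot": [0, 0, 0], "fingers": 10},
    {"dp": [0.026, -0.25, 1], "delta_rot": [0, 0, 0], "fingers": 10},
  ],
)

```text
clock: 18.95
tcp_pos: [430.4, 364.4, 110.7]
orientation: [0.995, 0.104, 0.001, -0.0]
ft_force: [-0.6, -0.3, -0.6]
grip_width: 0.224
gripper_force: 55.0
```

>>> servo_tool(
  moves=[
    {"dp": [0, 0, 0.1], "delta_rot": [0, 0, 0], "fingers": 10},
    {"dp": [0, 0, 0.2], "delta_rot": [0, 0, 0], "fingers": 10},
    {"dp": [0, 0, 0.27], "delta_rot": [0, 0, 0], "fingers": 10},
    {"dp": [0, 0, 0.31], "delta_rot": [0, 0, 0], "fingers": 10},
    {"dp": [0, 0, 0.33], "delta_rot": [0, 0, 0], "fingers": 10},
    {"dp": [0, 0, 0.34], "delta_rot": [0, 0, 0], "fingers": 10},
    {"dp": [0, 0, 0.34], "delta_rot": [0, 0, 0], "fingers": 10},
  ],
)

```text
clock: 19.65
tcp_pos: [429.6, 364.7, 75.8]
orientation: [0.994, 0.105, 0.0, -0.0]
ft_force: [0.6, -0.7, -1.9]
grip_width: 0.224
gripper_force: 55.0
```

>>> servo_tool(
  moves=[
    {"dp": [0, 0, 0.01], "delta_rot": [0, 0, 0], "fingers": 10},
    {"dp": [0, 0, 0.01], "delta_rot": [0, 0, 0], "fingers": 22},
    {"dp": [0, 0, 0.01], "delta_rot": [0, 0, 0], "fingers": 40},
    {"dp": [0, 0, 0.01], "delta_rot": [0, 0, 0], "fingers": 70},
    {"dp": [0, 0, 0.01], "delta_rot": [0, 0, 0], "fingers": 70},
    {"dp": [0, 0, -0.1], "delta_rot": [0, 0, 0], "fingers": 70},
    {"dp": [0, 0, -0.3], "delta_rot": [0, 0, 0], "fingers": 70},
    {"dp": [0, 0, -0.6], "delta_rot": [0, 0, 0], "fingers": 70},
    {"dp": [0, 0, -1], "delta_rot": [0, 0, 0], "fingers": 70},
    {"dp": [0, 0, -1], "delta_rot": [0, 0, 0], "fingers": 70},
  ],
)

```text
clock: 20.65
tcp_pos: [432.7, 366.4, 182.4]
orientation: [0.994, 0.105, 0.005, -0.002]
ft_force: [0.3, -0.2, -0.2]
grip_width: 0.795
gripper_force: 0.0
```

```bash
cat > d.py <<'E'
from h import *
np.set_printoptions(precision=1,suppress=True)
c=eyes.camera("top"); im=c["image"]; hsv=cv2.cvtColor(im,cv2.COLOR_RGB2HSV); H,S,V=[hsv[...,i].astype(int) for i in range(3)]
roi=np.zeros(H.shape,bool); roi[205:270,439:500]=1
nw=(roi&(V<140)&(S<90)).astype(np.uint8); nw=cv2.morphologyEx(nw,cv2.MORPH_OPEN,np.ones((3,3)))
k=max(cv2.findContours(nw,0,1)[0],key=cv2.contourArea); h=cv2.convexHull(k)
w=np.array([onz(c,p,101)[:2] for p in h[:,0].astype(float)],np.float32); print("plate",cv2.minEnclosingCircle(w),cv2.fitEllipse(w))
red=roi&((H<8)|(H>172))&(S>130)&(V>80); p=np.argwhere(red)[:,::-1]; w=np.array([onz(c,q,101)[:2] for q in p]); print("red",w.mean(0),len(w))
for t,z in(("dial_pointer",110.5),("dial_grip",134.5),("index_mark",102)): print(t,[(onz(c,d["position"],z)[:2],round(d["score"],2)) for d in eyes.tip_of(t,"top")[:2]])
if 1:
    roi=np.zeros(H.shape,bool); roi[165:280,195:320]=1
    for n,m,z in(("mat",roi&(H>45)&(H<85)&(S>100),4),("tray",roi&(H>100)&(H<130)&(S>120),15)):
        m=cv2.morphologyEx(m.astype(np.uint8),cv2.MORPH_OPEN,np.ones((2,2)));k=max(cv2.findContours(m,0,1)[0],key=cv2.contourArea)
        print(n,cv2.minAreaRect(np.array([onz(c,q,z)[:2] for q in k[:,0].astype(float)],np.float32)))
cv2.imwrite("pics/d.png",cv2.resize(im[160:290,345:505],None,fx=4.6,fy=4.6,interpolation=cv2.INTER_CUBIC)[...,::-1])
E
python3 d.py
```

```text
plate ((419.7309875488281, -289.1618347167969), 60.52906036376953) ((419.83319091796875, -289.336181640625), (119.61287689208984, 120.58451080322266), 125.5798110961914)
red [ 425.7 -343. ] 21
dial_pointer [(array([ 462.6, -303.1]), 0.77), (array([ 420.8, -291.4]), 0.15)]
dial_grip [(array([ 424.5, -284.5]), 0.59)]
index_mark []
mat ((444.953857421875, 278.2442932128906), (188.46575927734375, 260.80474853515625), 12.601611137390137)
tray ((448.86370849609375, 276.1229248046875), (136.80020141601562, 203.11451721191406), 12.06007194519043)
```

>>> servo_tool(
  moves=[
    {"dp": [0, 0.5, -0.4], "delta_rot": [0, 0, 0], "fingers": 60},
    {"dp": [0, 1, -0.8], "delta_rot": [0, 0, 0], "fingers": 60},
    {"dp": [0, 1, -0.8], "delta_rot": [0, 0, 0], "fingers": 60},
  ],
)

```text
clock: 21.15
tcp_pos: [450.6, 264.9, 256.2]
orientation: [0.995, 0.105, -0.0, 0.0]
ft_force: [0.7, -0.1, -0.1]
grip_width: 0.68
gripper_force: 0.0
```

>>> servo_tool(
  moves=[
    {"dp": [0, 0.5, 0], "delta_rot": [0, 0, 0], "fingers": 60},
    {"dp": [0, 1, 0], "delta_rot": [0, 0, 0], "fingers": 60},
    {"dp": [0, 1, 0], "delta_rot": [0, 0, 0], "fingers": 60},
  ],
)

```text
clock: 21.45
tcp_pos: [471.7, 164.1, 254.3]
orientation: [0.995, 0.102, -0.001, 0.001]
ft_force: [-0.4, -0.1, -0.0]
grip_width: 0.681
gripper_force: 0.0
```

>>> servo_tool(
  moves=[
    {"dp": [0, 0.5, 0], "delta_rot": [0, 0, 0], "fingers": 60},
    {"dp": [0, 1, 0], "delta_rot": [0, 0, 0], "fingers": 60},
    {"dp": [0, 1, 0], "delta_rot": [0, 0, 0], "fingers": 60},
  ],
)

```text
clock: 21.75
tcp_pos: [492.5, 67.0, 254.3]
orientation: [0.995, 0.102, -0.001, 0.001]
ft_force: [-0.1, 0.2, 0.0]
grip_width: 0.681
gripper_force: 0.0
```

>>> servo_tool(
  moves=[
    {"dp": [-0.2, 0.5, 0], "delta_rot": [0, 0, 0], "fingers": 60},
    {"dp": [-0.3, 1, 0], "delta_rot": [0, 0, 0], "fingers": 60},
    {"dp": [-0.3, 1, 0], "delta_rot": [0, 0, 0], "fingers": 60},
  ],
)

```text
clock: 22.05
tcp_pos: [483.1, -35.8, 254.6]
orientation: [0.995, 0.103, -0.001, 0.0]
ft_force: [-0.4, 1.0, -0.3]
grip_width: 0.682
gripper_force: 0.0
```

>>> servo_tool(
  moves=[
    {"dp": [-0.2, 0.5, 0], "delta_rot": [0, 0, 0], "fingers": 60},
    {"dp": [-0.3, 1, 0], "delta_rot": [0, 0, 0], "fingers": 60},
    {"dp": [-0.3, 1, 0], "delta_rot": [0, 0, 0], "fingers": 60},
  ],
)

```text
clock: 22.35
tcp_pos: [475.0, -139.6, 254.9]
orientation: [0.995, 0.103, -0.001, 0.0]
ft_force: [0.2, 0.3, -0.5]
grip_width: 0.679
gripper_force: 0.0
```

>>> servo_tool(
  moves=[
    {"dp": [-0.2, 0.5, 0], "delta_rot": [0, 0, 0.09], "fingers": 60},
    {"dp": [-0.3, 1, 0], "delta_rot": [0, 0, 0.18], "fingers": 60},
    {"dp": [-0.3, 1, 0], "delta_rot": [0, 0, 0.26], "fingers": 60},
    {"dp": [-0.3, 1, 0], "delta_rot": [0, 0, 0.26], "fingers": 60},
  ],
)

```text
clock: 22.75
tcp_pos: [466.8, -240.4, 254.5]
orientation: [0.995, -0.1, -0.001, -0.001]
ft_force: [0.7, 0.6, 0.2]
grip_width: 0.683
gripper_force: 0.0
```

```bash
python3 - <<'E'
from h import *
P,Rm,s=now(); print(P,s["clock"],s["qpos"]); print(plan(P,Rm,(418.8,-291.8,180),downR(-102)))
E
```

```text
[ 466.83114553 -240.36236448  254.50735955] 22.75 [-7.02189108e-01  7.90654876e-02  1.73988661e+00  7.98653417e-04
  1.32511495e+00  1.06913902e+00]
(array([-0.367,  0.601,  0.745]), array([-0.0012,  0.0011,  0.0055]))
```

View pics/d.png

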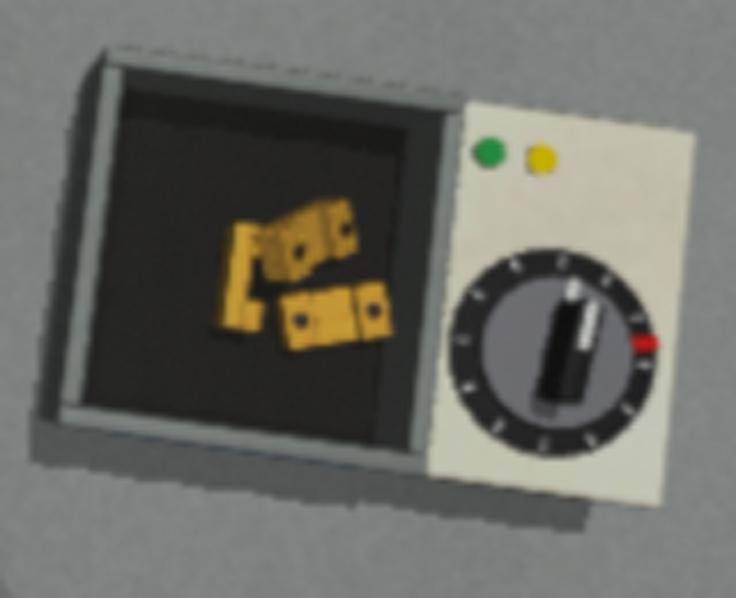

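>>> servo_tool(
  moves=[
    {"dp": [-0.2, 0.3, 0.2], "delta_rot": [0, 0, 0.02], "fingers": 60},
    {"dp": [-0.357, 0.588, 0.4], "delta_rot": [0, 0, 0.033], "fingers": 60},
    {"dp": [-0.357, 0.588, 0.7], "delta_rot": [0, 0, 0.033], "fingers": 60},
    {"dp": [-0.357, 0.588, 0.7], "delta_rot": [0, 0, 0.033], "fingers": 60},
  ],
)

```text
clock: 23.15
tcp_pos: [418.4, -287.8, 181.5]
orientation: [0.992, -0.123, -0.003, -0.003]
ft_force: [-1.3, 0.7, 1.3]
grip_width: 0.677
gripper_force: 0.0
```

```bash
python3 - <<'E'
from h import *
P,Rm,s=now(); print(P,s["clock"],s["qpos"]); print(plan(P,Rm,(419.5,-290.3,142.5),downR(-104.5)))
E
```

```text
[ 418.43592664 -287.81781178  181.53987037] 23.15 [-8.37011809e-01  1.29201070e-01  1.84350013e+00  7.64096405e-04
  1.17779258e+00  9.80059695e-01]
(array([0.019, 0.024, 0.39 ]), array([-0.0035,  0.0045,  0.0041]))
```

>>> servo_tool(
  moves=[
    {"dp": [0.01, 0.02, 0.15], "delta_rot": [0, 0, 0.0], "fingers": 60},
    {"dp": [0.01, 0.02, 0.3], "delta_rot": [0, 0, 0.0], "fingers": 60},
    {"dp": [0.01, 0.02, 0.39], "delta_rot": [0, 0, 0.0], "fingers": 60},
    {"dp": [0.01, 0.02, 0.39], "delta_rot": [0, 0, 0.0], "fingers": 60},
    {"dp": [0.01, 0.02, 0.39], "delta_rot": [0, 0, 0.0], "fingers": 60},
  ],
)

```text
clock: 23.65
tcp_pos: [421.2, -293.2, 147.4]
orientation: [0.992, -0.124, 0.0, 0.0]
ft_force: [-0.5, 0.6, 0.2]
grip_width: 0.679
gripper_force: 0.0
```

>>> servo_tool(
  moves=[
    {"dp": [0, 0, 0], "delta_rot": [0, 0, 0], "fingers": 40},
    {"dp": [0, 0, 0], "delta_rot": [0, 0, 0], "fingers": 25},
    {"dp": [0, 0, 0], "delta_rot": [0, 0, 0], "fingers": 17},
    {"dp": [0, 0, 0], "delta_rot": [0, 0, 0], "fingers": 8},
    {"dp": [0, 0, 0], "delta_rot": [0, 0, 0], "fingers": 8},
    {"dp": [0, 0, 0], "delta_rot": [0, 0, 0], "fingers": 8},
  ],
  squeeze=20,
)

```text
clock: 24.25
tcp_pos: [421.6, -289.7, 146.7]
orientation: [0.992, -0.125, 0.0, -0.005]
ft_force: [4.4, 14.1, 8.8]
grip_width: 0.18
gripper_force: 20.0
```

```bash
python3 - <<'E'
from h import *
P,Rm,s=now(); print(P,s["clock"],s["ft_force"],s["ft_torque"],s["grip_width"],np.degrees(np.arctan2(Rm[1,1],Rm[0,1]))); print(plan(P,Rm,P,downR(-173.3)))
E
```

```text
[ 421.55301738 -289.73638412  146.72088258] 24.25 [ 4.36642059 14.12260931  8.83695704] [ 2.28452476 -0.60031039  0.01857735] 0.18045297469004767 -104.38097013278482
(array([0., 0., 0.]), array([-0.005 ,  0.0038,  0.7658]))
```

>>> servo_tool(
  moves=[
    {"dp": [-0.02, -0.036, 0.02], "delta_rot": [0, 0, 0], "fingers": 8},
    {"dp": [-0.02, -0.036, 0.02], "delta_rot": [0, 0, 0], "fingers": 8},
  ],
)

```text
clock: 24.45
tcp_pos: [421.5, -289.4, 146.7]
orientation: [0.992, -0.125, 0.002, -0.0]
ft_force: [4.5, 7.0, 11.2]
grip_width: 0.183
gripper_force: 20.0
```

>>> servo_tool(
  moves=[
    {"dp": [0, 0, 0], "delta_rot": [0, 0, 0.05], "fingers": 8},
    {"dp": [0, 0, 0], "delta_rot": [0, 0, 0.1], "fingers": 8},
    {"dp": [0, 0, 0], "delta_rot": [0, 0, 0.15], "fingers": 8},
    {"dp": [0, 0, 0], "delta_rot": [0, 0, 0.2], "fingers": 8},
  ],
)

```text
clock: 24.85
tcp_pos: [421.5, -289.6, 146.7]
orientation: [0.96, -0.28, 0.002, -0.0]
ft_force: [4.5, 7.3, 13.1]
grip_width: 0.171
gripper_force: 20.0
```

```bash
python3 - <<'E'
from h import *
P,Rm,s=now(); print(P,s["clock"],s["ft_force"],s["ft_torque"],np.degrees(np.arctan2(Rm[1,1],Rm[0,1]))); print(plan(P,Rm,P,downR(-173.3)))
E
```

```text
[ 421.45598077 -289.56652514  146.70170211] 24.85 [ 4.467742    7.32277278 13.13256172] [ 1.25954875 -0.6616979   0.03982104] -122.50008689151068
(array([0., 0., 0.]), array([-0.0023, -0.0016,  0.5644]))
```

>>> servo_tool(
  moves=[
    {"dp": [0, 0, -0.02], "delta_rot": [0, 0, 0.05], "fingers": 8},
    {"dp": [0, 0, -0.02], "delta_rot": [0, 0, 0.1], "fingers": 8},
    {"dp": [0, 0, -0.02], "delta_rot": [0, 0, 0.15], "fingers": 8},
    {"dp": [0, 0, -0.02], "delta_rot": [0, 0, 0.2], "fingers": 8},
    {"dp": [0, 0, -0.02], "delta_rot": [0, 0, 0.25], "fingers": 8},
    {"dp": [0, 0, -0.02], "delta_rot": [0, 0, 0.3], "fingers": 8},
    {"dp": [0, 0, -0.02], "delta_rot": [0, 0, 0.35], "fingers": 8},
    {"dp": [0, 0, -0.02], "delta_rot": [0, 0, 0.4], "fingers": 8},
    {"dp": [0, 0, -0.02], "delta_rot": [0, 0, 0.45], "fingers": 8},
    {"dp": [0, 0, -0.02], "delta_rot": [0, 0, 0.5], "fingers": 8},
    {"dp": [0, 0, -0.02], "delta_rot": [0, 0, 0.54], "fingers": 8},
    {"dp": [0, 0, -0.02], "delta_rot": [0, 0, 0.564], "fingers": 8},
    {"dp": [0, 0, -0.02], "delta_rot": [0, 0, 0.564], "fingers": 8},
  ],
)

```text
clock: 26.15
tcp_pos: [421.0, -289.8, 146.8]
orientation: [0.748, -0.664, 0.001, -0.001]
ft_force: [7.5, 0.3, -3.9]
grip_width: 0.179
gripper_force: 20.0
```

```bash
python3 - <<'E'
from h import *
P,Rm,s=now(); print(P,s["clock"],s["ft_force"],s["ft_torque"],np.degrees(np.arctan2(Rm[1,1],Rm[0,1]))); print(plan(P,Rm,P,downR(-173.3)))
E
```

```text
[ 420.96769846 -289.76615922  146.83646553] 26.15 [ 7.52764721  0.30766738 -3.85043601] [ 0.23595689 -1.29988529 -0.01770062] -173.1674868055172
(array([0., 0., 0.]), array([-0.0022, -0.0005,  0.0015]))
```

>>> servo_tool(
  moves=[
    {"dp": [0, 0, 0], "delta_rot": [0, 0, 0], "fingers": 22},
    {"dp": [0, 0, 0], "delta_rot": [0, 0, 0], "fingers": 50},
    {"dp": [0, 0, 0], "delta_rot": [0, 0, 0], "fingers": 60},
    {"dp": [0, 0, -0.2], "delta_rot": [0, 0, 0], "fingers": 60},
    {"dp": [0, 0, -0.6], "delta_rot": [0, 0, 0], "fingers": 60},
    {"dp": [0, 0, -1], "delta_rot": [0, 0, 0], "fingers": 60},
    {"dp": [0, 0, -1], "delta_rot": [0, 0, 0], "fingers": 60},
  ],
)

```text
clock: 26.85
tcp_pos: [421.5, -292.2, 252.7]
orientation: [0.748, -0.663, 0.005, 0.001]
ft_force: [0.3, -0.4, 0.5]
grip_width: 0.676
gripper_force: 0.0
```

>>> servo_tool(
  moves=[
    {"dp": [-0.5, 0, 0], "delta_rot": [0, 0, 0], "fingers": 60},
    {"dp": [-1, 0, 0], "delta_rot": [0, 0, 0], "fingers": 60},
    {"dp": [-1, 0, 0], "delta_rot": [0, 0, 0], "fingers": 60},
  ],
)

```text
clock: 27.15
tcp_pos: [405.9, -185.8, 245.3]
orientation: [0.75, -0.662, -0.002, -0.0]
ft_force: [0.3, -0.1, -0.6]
grip_width: 0.68
gripper_force: 0.0
```

>>> servo_tool(
  moves=[
    {"dp": [-0.5, 0, 0], "delta_rot": [0, 0, 0], "fingers": 60},
    {"dp": [-1, 0, 0], "delta_rot": [0, 0, 0], "fingers": 60},
    {"dp": [-1, 0, 0], "delta_rot": [0, 0, 0], "fingers": 60},
  ],
)

```text
clock: 27.45
tcp_pos: [394.2, -87.2, 245.7]
orientation: [0.75, -0.661, -0.001, -0.0]
ft_force: [-1.1, -0.3, -0.7]
grip_width: 0.681
gripper_force: 0.0
```

>>> servo_tool(
  moves=[
    {"dp": [-0.5, 0, 0], "delta_rot": [0, 0, 0], "fingers": 60},
    {"dp": [-1, 0, 0], "delta_rot": [0, 0, 0], "fingers": 60},
    {"dp": [-1, 0, 0], "delta_rot": [0, 0, 0], "fingers": 60},
  ],
)

```text
clock: 27.75
tcp_pos: [382.5, 11.9, 246.1]
orientation: [0.751, -0.661, -0.001, -0.0]
ft_force: [-1.0, -0.8, 0.4]
grip_width: 0.68
gripper_force: 0.0
```

>>> servo_tool(
  moves=[
    {"dp": [-0.5, 0, 0], "delta_rot": [0, 0, -0.09], "fingers": 60},
    {"dp": [-1, 0, 0], "delta_rot": [0, 0, -0.18], "fingers": 60},
    {"dp": [-1, 0, 0], "delta_rot": [0, 0, -0.27], "fingers": 60},
    {"dp": [-1, 0, 0], "delta_rot": [0, 0, -0.27], "fingers": 60},
    {"dp": [-1, 0, 0], "delta_rot": [0, 0, -0.27], "fingers": 60},
  ],
)

```text
clock: 28.25
tcp_pos: [371.9, 106.2, 246.5]
orientation: [0.87, -0.493, 0.0, 0.0]
ft_force: [0.2, 0.2, -0.0]
grip_width: 0.679
gripper_force: 0.0
```

```bash
python3 d.py; python3 - <<'E'
from h import *
c=eyes.camera("top"); im=c["image"]; hsv=cv2.cvtColor(im,cv2.COLOR_RGB2HSV); H,S,V=[hsv[...,i].astype(int) for i in range(3)]
print("bright in disc"); 
yy,xx=np.mgrid[:400,:640]; W=((xx-466)**2+(yy-236.5)**2<15.5**2)&(V>150)
print([(int(x),int(y),int(V[y,x])) for y,x in np.argwhere(W)])
red=((H<8)|(H>172))&(S>130)&(V>80)&((xx-466)**2+(yy-236)**2<30**2); print([(int(x),int(y)) for y,x in np.argwhere(red)]); 
print(V[222:252,450:492:1][::2])
E
```

```text
plate ((420.0246276855469, -289.4630126953125), 60.69607925415039) ((419.7039489746094, -289.3796081542969), (119.85093688964844, 120.88127136230469), 140.02130126953125)
red [ 425.7 -343.3] 20
dial_pointer [(array([ 421.5, -329.2]), 0.72), (array([464.4, 173.1]), 0.58)]
dial_grip [(array([ 426.8, -285.1]), 0.79)]
index_mark [(array([ 420.4, -293. ]), 0.47)]
mat ((445.1492004394531, 276.9869384765625), (188.4353485107422, 258.18310546875), 12.553659439086914)
tray ((448.887939453125, 276.3904724121094), (136.70785522460938, 203.17355346679688), 11.996112823486328)
bright in disc
[(474, 235, 156), (475, 235, 171), (476, 235, 181), (477, 235, 181), (478, 235, 181), (479, 235, 181), (480, 235, 182), (481, 235, 179), (473, 236, 166), (474, 236, 168), (475, 236, 168), (476, 236, 169), (477, 236, 166), (478, 236, 164), (479, 236, 162), (480, 236, 162), (481, 236, 157)]
[(482, 233), (483, 233), (484, 233), (485, 233), (486, 233), (487, 233), (483, 234), (484, 234), (485, 234), (486, 234), (487, 234), (483, 235), (484, 235), (485, 235), (486, 235), (487, 235), (483, 236), (484, 236), (485, 2
[... 1942 characters left out ...]
 [ 36  57  87 103 106 105 105 106 105 106 105 107 107 107 107 107 107 107
  107 107 107 107 106 106 106 106 107 105 106 103  80  50  34  32  33  46
  107 168 187 188 175 145]
 [ 37  36  41  74  99 107 107 107 108 108 107 107 106 107 107 107 107 107
  107 107 107 106 106 106 106 106 107 106  98  77  51  36  32  31  42  95
  162 186 189 187 166 140]
 [ 37  38  35  33  48  78  98 105 107 107 107 107 107 106 108 107 107 106
  107 107 107 107 107 106 106 105 101  85  57  47  84  92  68  50  92 160
  186 189 189 186 159 133]
 [ 37  38  39  50  43  34  41  64  86  98 104 105 106 106 107 107 107 107
  107 107 107 106 105 100  93  72  49  37  32  32  37  56  92 128 169 187
  189 189 189 186 155 131]]
```

```bash
python3 -c "
from workcell import r
print(r.sign_off())"
```

```text
the job is handed in; nothing more can be done
None
```

I handed the job in at about 28 s of the 72 s. By my last camera measurements all three blocks are in the tub, the tray is released within about 5 mm of the mat's centre, and the pointer is about 2 mm from the red mark; the hand-in call returned no verdict.

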